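# Read a reference vial in the bench photometer

## Robot

A 7-joint arm with a two-finger parallel gripper is mounted at the origin on the work surface. World frame = base frame: x ahead of the robot, y to its left, z up, the work surface at z = 0. Lengths are in m, angles in rad, forces in N, time in s.
With the tool pointing down it reaches from about 0.425 to 0.925 m from the base axis. Payload 6.8 kg.
Tool frame: the origin (TCP) lies on the mounting face of the last link; the fingertips stand 173 mm ahead of it and the grasp point (between the pads) lies 155 mm ahead of it; z points along the fingers, y is the line along which they close (so a half turn about z gives the same grasp; the last joint's range is limited). The gripper opens to 85 mm and grips with 20 to 120 N. Pads are 22 mm wide; open, the fingers measure 114 mm over their backs; the gripper's body (76 mm by 85 mm) begins 54 mm behind the grasp point. The pads swing forward as they close: fully open they stand 13 mm farther back than shut.
Start: joints at [1.166, 0.477, 0.022, 1.555, -0.011, 1.109, -0.083], TCP at [0.197, -0.645, 0.405] pointing down, gripper open.
Joint ranges: [-2.96, 2.96], [-0.34, 2.1], [-1.41, 1.46], [0.24, 2.44], [-1.37, 4.51], [0.17, 1.92], [-2.96, 2.96]. Speed limits (rad/s): [2.39, 2.39, 3.14, 3.14, 3.14, 3.14, 3.14].

## Interface

Orientations are given as a unit quaternion [w, x, y, z].
In Python, from station import bot gives the robot as it stands. The module is installed in compiled form; this text tells all that it offers.
- The arm moves only by the shell command python3 -m pendant 'ROWS' [FORCE]. ROWS is JSON, a list of rows, each a list of 5 numbers: the finger opening in m, from 0 to 0.0854, then the shift along the tool's x, y, z in m, then the turn about the tool's z in degrees. In form: [[jaw, x, y, z, yaw], ...]. A call has 1 to 12 rows; each row shifts and turns the commanded pose from where the row before left it, along the tool's axes as they then stand; what a row does not reach is not made up. A row lasts 1/12 s, in which the tool goes at most 41.7 mm and 7.16 degrees, less where a joint would pass 70% of its speed; a pose out of reach is approached as far as the arm can. A call with a gripper value outside its range is refused whole. The fingers move at their own pace and stop on an object; FORCE is the grip in N (left out, the last holds). Time passes only in rows, so rows that do not move let the fingers close. It gives the time, the measured TCP pose, the force, the opening and the grip force at its end, in the units of the state.
- bot.get_obs(): the state, without advancing time (a new reading comes with each control period).
- bot.read_camera(name): name is "side" or "top"; returns (picture, depth): 384x512x3 uint8, blue, green, red; 384x512 float32, m along the optical axis (not along the pixel's ray), 0 where there is no reading.
- bot.camera_model(name): a dict with "intrinsics" (3x3 intrinsics, pixels), "R" (3x3) and "t" (3): a world point X has camera coordinates R X + t. Camera axes: x right, y down, z forward; pixel columns grow to the right and rows downward; lengths in m; the calibration is good to about 2 mm. A picture is of the moment at which its call begins. camera_model takes no time and is no camera call.
- bot.hand_in(): hands the job in; it is judged then, once.
Trained networks look in the newest picture that a camera, given by its name, has taken for a name from the list of things; names that differ only in an ending like _2 or _b are one class to them, and where a whole thing is asked for, a point or a joint stands for the part that bears it (a point fixed in the world has none). Each returns a list of dicts, best first, with "score" (0 to 1); they miss things now and then, are a little off and sometimes report something else, mostly with a low value. They report only what shows in the picture. A call takes as long as a camera call. They do not tell look-alikes from the thing itself.
- bot.boxes_of(name, camera): "at" ([column, row] in pixels, amid what is visible of it).
- bot.trace(name, camera): "mask" (384x512 bool, what is visible of it) and "at" ([column, row] in pixels, amid what is visible of it).
- bot.pinpoint(name, camera): "at" ([column, row] in pixels: a listed point, or the origin of a listed thing).
The state is a dict: "t": time; "q": joint angles; "joint_vel": joint speeds; "joint_torque": joint torques, N m; "eef_pos": TCP position; "tool_rot": TCP orientation; "contact_force": force on the tool from outside, world axes, zero at the start; "torque": the same for the moment, N m; "gripper_width": opening from 0.0 (shut) to 1.0 (fully open); "grasp_force": force on a finger pad.
Only numpy, scipy, OpenCV 4.12 (cv2) and the standard library are available. Lean on these libraries where they do the work, as an engineer would, in place of code of your own. Each camera call takes 0.05 s, during which the arm holds its last target. There are 200 camera calls.

## Task

Take the blue-capped vial out of the rack, lower it gently (do not drop it) fully home into the open well of the white photometer, and let go of it while the shutter is still closed. Then take the red knob and pull the shutter rod straight up, without forcing it sideways, until the whole green ring stands clear of the dark collar but the red ring below it is still hidden, and finish holding it there, still gripped: the rod falls shut if released. Do not pull the rod out, and leave everything else where it is.

Things in the scene. Friction and masses are not known exactly. Their poses are not given: they have to be found in the camera images.
- photometer: white bench photometer with a blue band around it, fixed to the table, 140 mm (own x) x 200 mm (own y) x 80 mm high. Origin: centre of its underside; z up. Its top carries, at own (0, -50) mm, the open round well, and at own (0, +50) mm the shutter collar with the rod; a flat display lies between them.
- well_mouth (a point): centre of the well's mouth, level with the photometer's flat top (80 mm above the table). The well is vertical, 27 mm in diameter with a square edge, 40 mm deep
- well_floor (a point): centre of the well's floor, 40 mm above the table; a vial fully home has its underside here and stands 45 mm proud of the photometer's top
- collar_top (a point): centre of the top face of the dark square collar (24 x 24 mm, 20 mm high, on the photometer's top, so its top is 100 mm above the table); the vertical bore, 16 mm in diameter, goes down through it for 88 mm. The rod's underside-of-knob rests on this face when the shutter is closed
- shutter_rod: loose steel shutter rod with a red knob, hanging upright in the collar's bore, about 0.1 kg. Origin: centre of the knob's flat underside, z up. Knob: upright cylinder 26 mm in diameter, 24 mm high (own z 0 to 24 mm). Shank: 14 mm in diameter, own z 0 to -75 mm. No spring: only its weight closes it
- green_ring (a point): on the rod's axis, at the lower edge of its green ring, 31 mm below the knob's underside (the ring reaches up to 25 mm below). A red ring runs from 47 to 53 mm below the knob. Both are hidden in the bore at first; the green ring is wholly clear when the rod is raised 31 mm, the red ring begins to show at 47 mm
- rack: blue rack fixed to the table, 60 mm (own x) x 210 mm (own y) x 40 mm high, one row of four vertical holes along its own y at -75, -25, 25 and 75 mm, 26 mm in diameter, 28 mm deep (floor 12 mm above the table). Origin: centre of the underside
- vial_blue: vial with a blue cap, the one to be read: closed upright cylinder 24 mm in diameter throughout, its foot tapering to 16 mm over the lowest 7 mm, 85 mm high, about 45 g; clear glass with a white filling below, cap on the top 20 mm. Origin: centre of its underside; z up to the cap. Starts in one of the rack's holes, 57 mm proud of the rack's top
- vial_white: same vial with a white cap, standing in another rack hole; leave it there
- vial_yellow: same vial with a yellow cap, standing in another rack hole; leave it there
- wash_bottle: white squeeze bottle with a pointed spout, 64 mm in diameter, 215 mm high, a bystander. Origin: centre of the underside
- amber_bottle: amber bottle with a blue cap, 70 mm in diameter, 150 mm high, a bystander. Origin: centre of the underside
- tub: open white tub, 84 mm in diameter, 55 mm high, a bystander. Origin: centre of the underside
- spatula: slim steel lab spatula 180 mm long lying on the table, a bystander. Origin: underneath its middle
- dish: aluminium weighing dish 90 mm across, 16 mm high, a bystander. Origin: centre of the underside
There are look-alikes about, which are no part of the job. What is shaped like the photometer but orange or yellow is not meant.

How it is judged:
By the outcome, as a careful person would: the job done as asked, in the order asked, and still so for the second after the job is handed in, while the arm keeps its last pose, push and grip.
It also fails if it takes over 51 s, if anything falls off the work surface, if the arm or the gripper's body presses on something with over 40 N, if the wrist force passes 120 N, or if a joint passes its speed limit or range.

## Working session

There is one attempt and no reset: what is moved stays moved. The work goes in short steps, Python scripts to look and compute and a shell command to move; the robot and the scene stay as the last step left them, time stands still between calls to the robot, and variables do not carry over. Pictures are saved under pics/ and viewed, at most 10 in all, crops included, and the job is handed in when it is done.

```bash
mkdir -p pics; cat > h.py <<'E'
import numpy as np,cv2
from station import bot
def ray(cam,px,z):
    m=bot.camera_model(cam);R=np.array(m["R"]);t=np.array(m["t"]);K=np.array(m["intrinsics"])
    d=R.T@np.linalg.solve(K,[px[0],px[1],1]);c=-R.T@t
    return c+d*(z-c[2])/d[2]
def cloud(cam,dep):
    m=bot.camera_model(cam);R=np.array(m["R"]);t=np.array(m["t"]);K=np.array(m["intrinsics"])
    v,u=np.mgrid[:dep.shape[0],:dep.shape[1]]
    p=np.stack([(u-K[0,2])/K[0,0],(v-K[1,2])/K[1,1],np.ones_like(dep)],-1)*dep[...,None]
    return (p-t)@R
E
python3 - <<'E'
from h import *
o=bot.get_obs();print(o["t"],o["eef_pos"],o["tool_rot"],o["gripper_width"])
im=[]
for c in("top","side"):
    p,d=bot.read_camera(c);im.append(p);np.save(c+"_d.npy",d);cv2.imwrite(c+".png",p)
    m=bot.camera_model(c);print(c,-np.array(m["R"]).T@m["t"],np.array(m["R"])[2])
    for n,z in(("well_mouth",.08),("collar_top",.1),("shutter_rod",.1),("vial_blue",.012),("rack",0),("photometer",0)):
        for r in bot.pinpoint(n,c)[:3]:print(n,np.round(r["at"]),round(r["score"],2),ray(c,r["at"],z).round(4))
for c,p in zip("ts",im):cv2.imwrite(f"pics/{c}0.png",cv2.resize(p,(800,600)))
E
```

```text
0.0 [ 0.1973457  -0.6452286   0.40371564] [-8.81570087e-04  9.89005271e-01  1.47877489e-01 -2.09989911e-04] 1.0021145549977097
top [ 0.35045533 -0.00978937  1.06329595] [ 0.15523262  0.00423779 -0.98786886]
well_mouth [183. 267.] 0.83 [0.2964 0.1822 0.08  ]
well_mouth [210. 167.] 0.6 [0.5611 0.1208 0.08  ]
well_mouth [388. 286.] 0.56 [ 0.2543 -0.3427  0.08  ]
collar_top [176. 160.] 0.92 [0.575  0.2084 0.1   ]
collar_top [344. 284.] 0.86 [ 0.259  -0.2271  0.1   ]
collar_top [148. 257.] 0.67 [0.3213 0.2689 0.1   ]
shutter_rod [174. 160.] 0.49 [0.5742 0.2115 0.1   ]
vial_blue [296. 173.] 0.42 [ 0.5596 -0.1195  0.012 ]
rack [299. 176.] 0.76 [ 0.5526 -0.1291  0.    ]
rack [207. 168.] 0.38 [0.5731 0.1392 0.    ]
photometer [169. 262.] 0.63 [0.3075 0.2372 0.    ]
photometer [358. 282.] 0.63 [ 0.2547 -0.2884  0.    ]
side [ 0.49219177 -0.92170843  0.85840025] [ 0.0035581   0.76279908 -0.64662578]
well_mouth [142. 292.] 0.94 [ 0.2555 -0.3355  0.08  ]
well_mouth [268. 162.] 0.88 [0.5498 0.1281 0.08  ]
well_mouth [183. 151.] 0.69 [0.291  0.1925 0.08  ]
collar_top [146. 256.] 0.92 [ 0.2531 -0.2489  0.1   ]
collar_top [278. 138.] 0.75 [0.5873 0.2267 0.1   ]
collar_top [192. 130.] 0.59 [0.3138 0.2786 0.1   ]
shutter_rod [274. 140.] 0.43 [0.5727 0.2111 0.1   ]
shutter_rod [267. 249.] 0.41 [ 0.5316 -0.2363  0.1   ]
vial_blue [277. 236.] 0.56 [ 0.5645 -0.1125  0.012 ]
rack [276. 245.] 0.59 [ 0.5622 -0.1319  0.    ]
rack [276. 136.] 0.45 [0.5933 0.3854 0.    ]
photometer [154. 295.] 0.79 [ 0.2618 -0.2833  0.    ]
photometer [193. 164.] 0.61 [ 0.3128  0.2318 -0.    ]
photometer [273. 172.] 0.6 [0.5699 0.1835 0.    ]
```

View pics/t0.png

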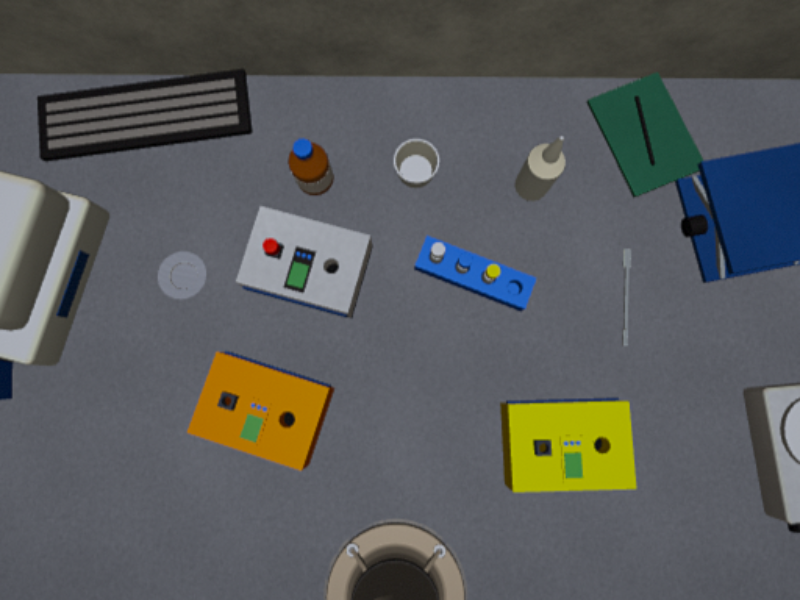

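View pics/s0.png

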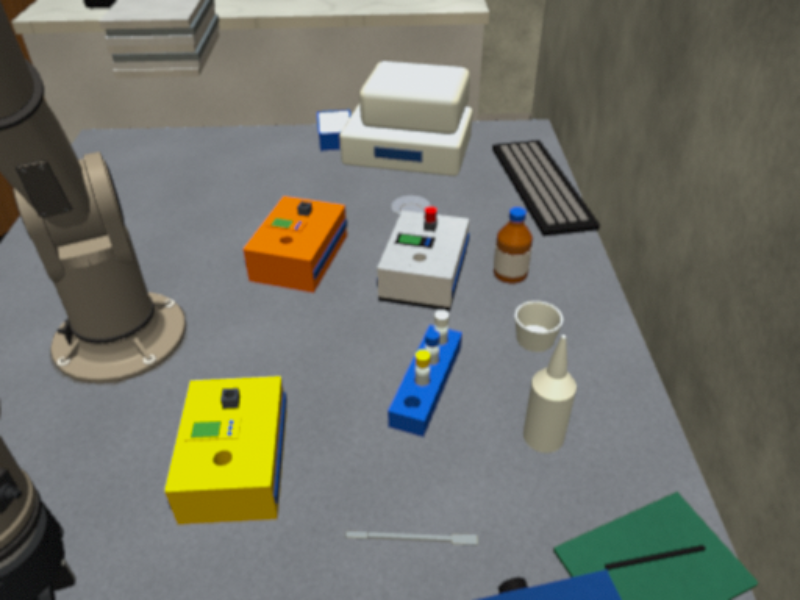

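The top view shows the white photometer (knob at about (270,246) of 800x600, well (331,266)). The rack's caps run white (438,250), blue (464,262), yellow (492,271), with an empty hole at (515,288).

What could be mistaken for the targets:
- **Photometer:** orange at (260,410), yellow at (572,445), and the white balance at (40,270).
- **Blue vial:** the amber bottle's blue cap at (303,148), and the white and yellow vials.

I choose the vial at (464,262) and the white photometer.

```bash
python3 - <<'E'
from h import *
for c in("top","side"):
    p=cv2.imread(c+".png");d=np.load(c+"_d.npy");X=cloud(c,d);x,y,z=X[...,0],X[...,1],X[...,2]
    hsv=cv2.cvtColor(p,cv2.COLOR_BGR2HSV);H,S,V=cv2.split(hsv)
    ph=(z>.072)&(z<.088)&(x>.46)&(x<.70)&(y>.05)&(y<.32)
    r=cv2.minAreaRect(X[ph][:,:2].astype(np.float32)*1000);print(c,"phot",r,np.median(z[ph]))
    rk=(z>.03)&(z<.05)&(x>.45)&(x<.68)&(y>-.28)&(y<.02)&(H>100)&(H<130)&(S>120)
    r=cv2.minAreaRect(X[rk][:,:2].astype(np.float32)*1000);print("rack",r,np.median(z[rk]))
    reg=(x>.46)&(x<.7)&(y>-.28)&(y<.02)
    for n,m in(("blue",(H>100)&(H<130)&(S>120)&(z>.07)&reg),("yellow",(H>20)&(H<35)&(S>120)&(z>.07)&reg),("white",(S<60)&(z>.078)&reg),("red",((H<8)|(H>172))&(S>150)&(x>.45)&(y>.05)&(z>.09))):
        t=m&(z>z[m].max()-.006) if m.any() else m
        v,u=np.nonzero(t);print(n,m.sum(),t.sum(),X[t].mean(0).round(4),z[m].max() if m.any() else 0,(u.mean().round(1),v.mean().round(1)))
    # dark well
    for k in bot.trace("well_mouth",c)[:0]:pass
    hole=np.zeros(p.shape[:2],bool)
    px={"top":(212,170),"side":(269,164)}[c]
    g=cv2.cvtColor(p,cv2.COLOR_BGR2GRAY);w=np.zeros_like(hole);w[px[1]-9:px[1]+9,px[0]-9:px[0]+9]=1
    hole=w&(g<(110 if c=="top" else 130));v,u=np.nonzero(hole);print("well",hole.sum(),u.mean(),v.mean(),ray(c,(u.mean(),v.mean()),.08).round(4))
t=cv2.imread("top.png")[130:210,140:360];cv2.imwrite("pics/crop.png",cv2.resize(t,None,fx=3.6,fy=3.6,interpolation=2))
E
```

```text
top phot ((566.474365234375, 163.5264892578125), (201.3635711669922, 140.81777954101562), 74.92353057861328) 0.07994278548555238
rack ((553.36083984375, -137.55828857421875), (210.0489044189453, 61.09532165527344), 68.52274322509766) 0.03937281740112991
blue 72 50 [ 0.5617 -0.114   0.0975] 0.1015949410817935 (np.float64(297.7), np.float64(165.8))
yellow 58 49 [ 0.5427 -0.1603  0.0966] 0.0996812450345396 (np.float64(315.4), np.float64(173.1))
white 131 17 [ 0.6986 -0.2481  0.1204] 0.12299594137668474 (np.float64(349.2), np.float64(113.4))
red 87 1 [0.7399 0.1433 0.1369] 0.13690362893886437 (np.float64(200.0), np.float64(95.0))
well 75 211.41333333333333 169.94666666666666 [0.5525 0.1155 0.08  ]
side phot ((564.2605590820312, 162.57662963867188), (209.34463500976562, 140.72157287597656), 75.3212890625) 0.0816688607695391
rack ((551.3925170898438, -138.3167266845703), (211.77041625976562, 61.46140670776367), 68.67604064941406) 0.041246195293859124
blue 90 48 [ 0.5597 -0.1151  0.0981] 0.10162607271148293 (np.float64(276.0), np.float64(213.5))
yellow 85 51 [ 0.543  -0.1633  0.0983] 0.10123824837111382 (np.float64(270.4), np.float64(227.1))
white 169 11 [ 0.6985 -0.2485  0.1242] 0.12797812713085768 (np.float64(341.5), np.float64(244.2))
red 60 28 [0.5777 0.2063 0.1255] 0.12817898741975173 (np.float64(275.6), np.float64(134.3))
well 67 268.8059701492537 158.08955223880596 [0.5547 0.1471 0.08  ]
```

View pics/crop.png

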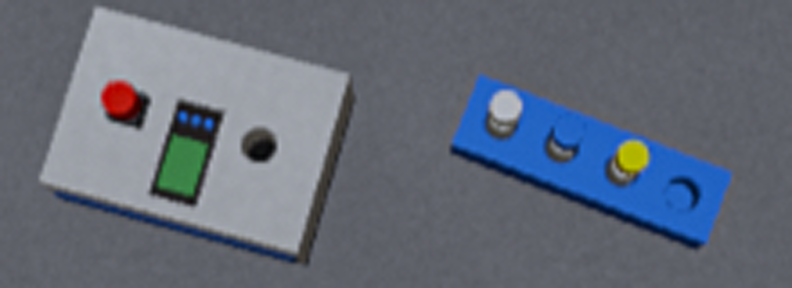

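The crop confirms the choice: the blue cap is at crop (563,132), between the white and yellow caps. The knob is at (120,100) and the open well at (259,145). Both cameras agree with the rack and photometer geometry to about 2 mm. I'll turn first, then traverse.

```bash
cat >> h.py <<'E'
from scipy.spatial.transform import Rotation as Ro
VIAL=(.5612,-.1146);WELL=(.5530,.1151);KNOB=(.5785,.2115)
def need(xy,gz,yang):  # grasp-point target, wanted world angle of tool y (deg)
    o=bot.get_obs();q=o["tool_rot"];R=Ro.from_quat([q[1],q[2],q[3],q[0]]).as_matrix()
    d=R.T@(np.array([*xy,gz])-(o["eef_pos"]+R[:,2]*.155))
    a=np.degrees(np.arctan2(R[1,1],R[0,1]))
    e=(yang-a+90)%180-90
    print("t",round(o["t"],2),"shift mm",(d*1000).round(1),"yaw",round(-e,2),"F",np.round(o["contact_force"],1),"grip",round(o["gripper_width"],3),round(o["grasp_force"],1),"tilt",R[:,2].round(4))
E
python3 -m pendant '[[0.06,0,0,0,-7],[0.06,0,0,0,-7],[0.06,0,0,0,-7],[0.06,0,0,0,-7],[0.06,0,0,0,-7],[0.06,0,0,0,-7],[0.06,0,0,0,-7],[0.06,0,0,0,-2.6],[0.06,0,0,0,0]]' 30
python3 -c "
from h import *
need(VIAL,.18,-21.4)"
```

```text
t: 1.55
eef_pos: [0.1972, -0.6456, 0.4047]
tool_rot: [0.0, 0.826, 0.564, 0.0]
contact_force: [0.1, 0.4, -0.3]
gripper_width: 0.7
grasp_force: 0.0
t 1.55 shift mm [627.  146.   69.8] yaw 0.08 F [ 0.1  0.4 -0.3] grip 0.7 0.0 tilt [ 2.e-04  1.e-04 -1.e+00]
```

```bash
python3 -m pendant '[[0.06,0.035,0.008,0.004,0],[0.06,0.035,0.008,0.004,0],[0.06,0.035,0.008,0.004,0],[0.06,0.035,0.008,0.004,0],[0.06,0.035,0.008,0.004,0],[0.06,0.035,0.008,0.004,0],[0.06,0.035,0.008,0.004,0],[0.06,0.035,0.008,0.004,0],[0.06,0.035,0.008,0.004,0],[0.06,0.035,0.008,0.004,0],[0.06,0.035,0.008,0.004,0],[0.06,0.035,0.008,0.004,0]]'
python3 -c "
from h import *
need(VIAL,.18,-21.4)"
```

```text
t: 2.55
eef_pos: [0.4407, -0.288, 0.3568]
tool_rot: [0.0, 0.827, 0.563, 0.0]
contact_force: [1.0, -0.1, 0.5]
gripper_width: 0.704
grasp_force: 0.0
t 2.55 shift mm [205.6  48.3  21.8] yaw -0.14 F [ 1.  -0.1  0.5] grip 0.704 0.0 tilt [ 5.e-04 -5.e-04 -1.e+00]
```

```bash
python3 -m pendant '[[0.06,0.034,0.008,0.004,0],[0.06,0.034,0.008,0.004,0],[0.06,0.034,0.008,0.004,0],[0.06,0.034,0.008,0.004,0],[0.06,0.034,0.008,0.004,0],[0.06,0.034,0.008,0.002,0],[0.06,0,0,0,0],[0.06,0,0,0,0]]'
python3 - <<'E'
from h import *
need(VIAL,.081,-21.4)
p,d=bot.read_camera("side");q,e=bot.read_camera("top")
cv2.imwrite("pics/a1.png",np.vstack([cv2.resize(p[130:280,170:390],(440,300)),cv2.resize(q[100:250,180:400],(440,300))]))
E
```

```text
t: 3.22
eef_pos: [0.5601, -0.1145, 0.3347]
tool_rot: [-0.0, 0.825, 0.565, 0.0]
contact_force: [0.1, -0.7, 0.0]
gripper_width: 0.702
grasp_force: 0.0
t 3.22 shift mm [-0.   1.  98.7] yaw 0.18 F [ 0.1 -0.7  0. ] grip 0.702 0.0 tilt [ 5.0e-04  1.1e-03 -1.0e+00]
```

View pics/a1.png

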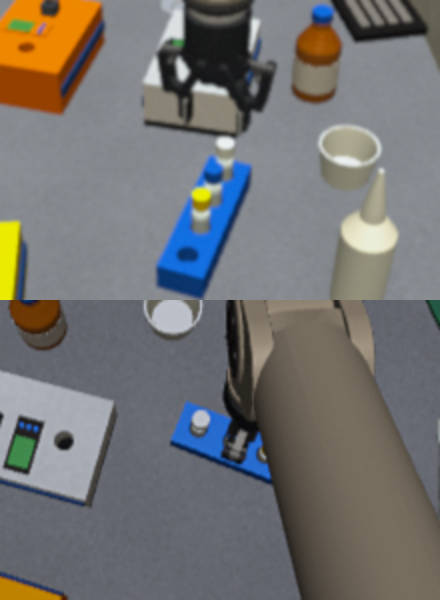

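The gripper is squarely above the blue vial, with the fingers at (185,95) and (245,95) in the side crop and the cap at (213,175). I'll descend and close.

```bash
python3 -m pendant '[[0.06,0,0.001,0.025,0],[0.06,0,0,0.025,0],[0.06,0,0,0.02,0],[0.06,0,0,0.015,0],[0.06,0,0,0.01,0],[0.06,0,0,0.004,0],[0.06,0,0,0,0],[0.02,0,0,0,0],[0.02,0,0,0,0],[0.02,0,0,0,0],[0.02,0,0,0,0],[0.02,0,0,0,0]]' 30
python3 -c "
from h import *
need(VIAL,.081,-21.4)"
```

```text
t: 4.32
eef_pos: [0.5605, -0.1175, 0.2368]
tool_rot: [0.001, 0.826, 0.564, 0.001]
contact_force: [-1.0, 0.3, 7.2]
gripper_width: 0.273
grasp_force: 29.6
t 4.32 shift mm [ 2.9 -0.7  0.8] yaw -0.0 F [-1.   0.3  7.2] grip 0.273 29.6 tilt [ 1.7e-03 -5.0e-04 -1.0e+00]
```

```bash
python3 -m pendant '[[0.02,0,0,-0.003,0],[0.02,0,0,-0.006,0],[0.02,0,0,-0.012,0],[0.02,0,0,-0.02,0],[0.02,0,0,-0.025,0],[0.02,0,0,-0.025,0],[0.02,0,0,-0.025,0],[0.02,0,0,-0.014,0],[0.02,0,0,0,0],[0.02,0,0,0,0]]'
python3 -c "
from h import *
need(WELL,.21,-14.9)
need(VIAL,.211,-21.4)"
```

```text
t: 5.15
eef_pos: [0.5601, -0.1173, 0.367]
tool_rot: [0.001, 0.826, 0.564, 0.001]
contact_force: [-0.3, -0.6, -1.2]
gripper_width: 0.269
grasp_force: 29.9
t 5.15 shift mm [213.8 -91.7   1.9] yaw -6.5 F [-0.3 -0.6 -1.2] grip 0.269 29.9 tilt [ 2.1e-03 -6.0e-04 -1.0e+00]
t 5.15 shift mm [ 2.9 -0.3  1. ] yaw 0.0 F [-0.3 -0.6 -1.2] grip 0.269 29.9 tilt [ 2.1e-03 -6.0e-04 -1.0e+00]
```

```bash
python3 -m pendant '[[0.02,0,0,0,-6.5],[0.02,0.012,-0.004,0,0],[0.02,0.025,-0.0075,0,0],[0.02,0.032,-0.0095,0,0],[0.02,0.035,-0.0105,0,0],[0.02,0.035,-0.0105,0,0],[0.02,0.034,-0.01,0,0],[0.02,0.026,-0.008,0,0],[0.02,0.016,-0.005,0,0],[0.02,0.007,-0.002,0,0],[0.02,0,0,0,0],[0.02,0,0,0,0]]'
python3 - <<'E'
from h import *
need(WELL,.21,-14.9)
im=[]
for c in("side","top"):
    p,d=bot.read_camera(c);X=cloud(c,d);x,y,z=X[...,0],X[...,1],X[...,2]
    near=(np.hypot(x-.553,y-.115)<.03)&(z>.14)&(z<.19)
    S=cv2.cvtColor(p,cv2.COLOR_BGR2HSV)[...,1]
    print(c,near.sum(),X[near].mean(0) if near.any() else "")
    for r in bot.pinpoint("vial_blue",c)[:2]:print(r["at"],r["score"],ray(c,r["at"],.142))
    im.append(p)
a=im[0][80:200,190:350];b=im[1][100:220,130:290]
cv2.imwrite("pics/a2.png",np.hstack([cv2.resize(k,(400,300),interpolation=2) for k in(a,b)]))
E
```

```text
t: 6.15
eef_pos: [0.5522, 0.1138, 0.365]
tool_rot: [-0.0, 0.793, 0.609, -0.001]
contact_force: [-0.5, -0.6, 0.1]
gripper_width: 0.275
grasp_force: 29.9
t 6.15 shift mm [1.6 0.6 0. ] yaw -0.06 F [-0.5 -0.6  0.1] grip 0.275 29.9 tilt [-1.3e-03 -9.0e-04 -1.0e+00]
side 110 [0.55129338 0.10864468 0.16847775]
[265.7, 145.9] 0.57 [0.54371873 0.12157796 0.142     ]
[345.5, 217.6] 0.39 [ 0.71767756 -0.18119426  0.142     ]
top 0
```

View pics/a2.png

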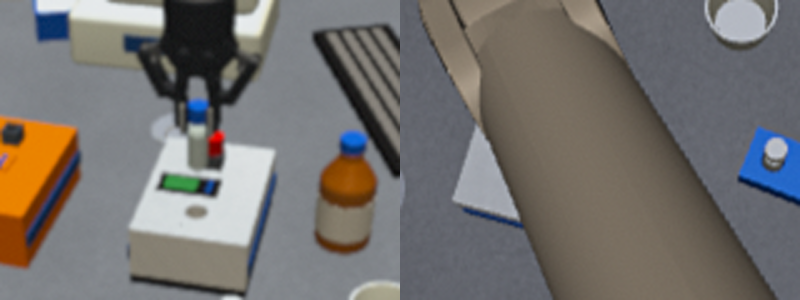

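The side crop shows the blue vial held upright at (198,135), above the white photometer's well at (196,211). I'll measure the vial's offset against the well in the same camera.

```bash
python3 - <<'E'
from h import *
from scipy.optimize import least_squares as ls
p,d=bot.read_camera("side");X=cloud("side",d);x,y,z=X[...,0],X[...,1],X[...,2]
g=cv2.cvtColor(p,cv2.COLOR_BGR2GRAY)
m=(np.hypot(x-.553,y-.115)<.022)&(z>.152)&(z<.185)&(g>60)
P=X[m][:,:2]
f=ls(lambda c:np.hypot(*(P-c).T)-.012,[.553,.115],loss="soft_l1",f_scale=.001);print("vial d",m.sum(),f.x.round(4),np.abs(f.fun).mean())
# silhouette at vial glass: columns per row
for v in range(128,146,3):print(v,p[v,260:284].sum(1)//3)
# well in gray, crop
print(g[158:171,256:282])
print("q",ray("side",(268.4,164.4),.08))
o=bot.get_obs();print(o["eef_pos"])
E
```

```text
vial d 96 [0.5526 0.1168] 0.0012399883246287213
128 [ 79  46  76  79  45  44  65  63  58  56  54  52  56  71  81  56  30  37
  81 125 134 134 134 134]
131 [148 130 106  80  64 119 177 193 189 186 185 177 139  95  80  56  43  78
 120 134 136 135 134 135]
134 [186 181 172 164 150 132 134 146 158 160 156 143 114  88  92  92  78  78
  92 122 136 135 136 135]
137 [218 217 218 217 200 152 111 110 113 114 112 109  98  76  54  44  45  43
  65 116 170 179 168 162]
140 [217 217 217 217 200 151 112 110 113 113 112 107  96  71  47  40  41  39
  62 120 187 219 222 223]
143 [216 216 215 215 198 151 113 109 113 113 110 107  93  68  51  50  53  54
  61 115 186 218 221 222]
[[214 212 212 211 211 212 205 196 190 183 181 177 177 174 165 148 135 114
   97  96 136 193 216 218 218 217]
 [215 215 217 217 217 216 216 214 213 212 214 214 215 214 210 199 193 183
  175 174 186 211 218 218 217 217]
 [215 216 216 217 217 216 216 217 217 218 219 218 218 218 219 216 215 213
  213 212 213 218 217 217 218 217]
 [214 214 216 216 216 216 218 217 216 214 208 202 201 205 212 214 215 217
  219 218 217 218 218 218 217 217
[... 355 characters left out ...]
214 202 164 132 124 125 127 126 126 130 159 202
  218 218 217 217 216 216 216 217]
 [214 215 216 217 216 215 215 209 190 166 148 141 140 141 149 164 192 214
  219 219 218 216 216 217 217 218]
 [216 216 217 217 217 217 216 217 212 202 191 182 179 184 189 200 212 220
  219 220 219 218 217 219 219 220]
 [217 216 217 217 217 216 216 217 217 216 214 209 208 211 214 216 218 220
  220 219 218 218 217 220 219 218]
 [217 217 217 216 216 212 207 215 217 218 218 217 218 219 219 219 219 219
  218 219 219 219 218 219 218 219]
 [216 215 215 216 216 213 208 215 217 216 217 218 219 219 219 219 219 218
  219 219 219 220 220 219 218 218]]
q [0.55192022 0.11560163 0.08      ]
[0.55260033 0.11288387 0.36555818]
```

The vial sits about 3 mm along tool +x from the grasp centre, which puts it within about 1 mm of the well axis. The foot tapers, so I'll lower it: quickly to just above the mouth, then slowly.

```bash
python3 -m pendant '[[0.02,0,-0.0007,0.008,0],[0.02,0,0,0.015,0],[0.02,0,0,0.015,0],[0.02,0,0,0.01,0],[0.02,0,0,0.006,0],[0.02,0,0,0.003,0],[0.02,0,0,0.003,0],[0.02,0,0,0.003,0],[0.02,0,0,0,0]]'
python3 -m pendant '[[0.02,0,0,0.002,0],[0.02,0,0,0.002,0],[0.02,0,0,0.002,0],[0.02,0,0,0,0]]'
python3 -c "
from h import *
need(WELL,.11,-14.9)"
```

```text
t: 7.15
eef_pos: [0.5517, 0.1146, 0.3026]
tool_rot: [0.0, 0.793, 0.609, 0.0]
contact_force: [-0.3, 0.1, 0.0]
gripper_width: 0.27
grasp_force: 29.9
t: 7.48
eef_pos: [0.5518, 0.1139, 0.2965]
tool_rot: [0.0, 0.793, 0.609, -0.0]
contact_force: [1.5, -1.4, 0.0]
gripper_width: 0.269
grasp_force: 29.9
t 7.48 shift mm [ 1.7  0.8 31.5] yaw -0.03 F [ 1.5 -1.4  0. ] grip 0.269 29.9 tilt [ 0.    -0.001 -1.   ]
```

```bash
python3 -m pendant '[[0.02,-0.0003,0.0006,0.001,0],[0.02,0,0,0.003,0],[0.02,0,0,0.003,0],[0.02,0,0,0.003,0],[0.02,0,0,0,0]]'
python3 -m pendant '[[0.02,0,0,0.003,0],[0.02,0,0,0.003,0],[0.02,0,0,0.003,0],[0.02,0,0,0.003,0],[0.02,0,0,0.002,0],[0.02,0,0,0,0]]'
python3 -c "
from h import *
need(WELL,.11,-14.9)"
```

```text
t: 7.9
eef_pos: [0.5521, 0.1138, 0.2859]
tool_rot: [-0.0, 0.793, 0.609, -0.0]
contact_force: [1.1, -2.4, -2.3]
gripper_width: 0.271
grasp_force: 29.8
t: 8.4
eef_pos: [0.5521, 0.1137, 0.272]
tool_rot: [-0.0, 0.793, 0.609, -0.0]
contact_force: [0.4, -4.5, -2.5]
gripper_width: 0.272
grasp_force: 29.7
t 8.4 shift mm [1.7 0.6 7. ] yaw -0.01 F [ 0.4 -4.5 -2.5] grip 0.272 29.7 tilt [-7.e-04 -5.e-04 -1.e+00]
```

```bash
python3 -m pendant '[[0.02,-0.001,0,0.001,0],[0.02,0,0,0.002,0],[0.02,0,0,0.001,0],[0.02,0,0,0.001,0],[0.02,0,0,0,0]]'
python3 -m pendant '[[0.02,0,0,0.001,0],[0.02,0,0,0.001,0],[0.02,0,0,0,0]]'
```

```text
t: 8.82
eef_pos: [0.552, 0.1134, 0.2675]
tool_rot: [-0.0, 0.793, 0.61, 0.0]
contact_force: [-0.9, -3.0, -0.9]
gripper_width: 0.268
grasp_force: 29.9
t: 9.07
eef_pos: [0.5519, 0.1133, 0.2656]
tool_rot: [-0.0, 0.793, 0.61, 0.0]
contact_force: [-0.1, -2.2, -0.8]
gripper_width: 0.27
grasp_force: 30.0
```

```bash
python3 -m pendant '[[0.02,-0.0005,0,0.001,0],[0.02,0,0,0,0]]'; python3 -m pendant '[[0.02,0,0,0.0007,0],[0.02,0,0,0,0]]'; python3 -m pendant '[[0.02,0,0,0.0007,0],[0.02,0,0,0,0]]'
```

```text
t: 9.23
eef_pos: [0.5519, 0.1131, 0.2648]
tool_rot: [-0.0, 0.793, 0.61, 0.0]
contact_force: [-0.1, -0.5, 0.3]
gripper_width: 0.271
grasp_force: 30.1
t: 9.4
eef_pos: [0.552, 0.1132, 0.2648]
tool_rot: [0.0, 0.793, 0.61, 0.0]
contact_force: [-2.3, -1.7, 7.8]
gripper_width: 0.272
grasp_force: 30.8
t: 9.57
eef_pos: [0.552, 0.1133, 0.2647]
tool_rot: [0.0, 0.793, 0.61, 0.0]
contact_force: [-3.9, -3.4, 12.9]
gripper_width: 0.272
grasp_force: 31.4
```

The floor contact is at the predicted height (TCP 0.2648). I'll relieve the push and let go.

```bash
python3 -m pendant '[[0.02,0,0,-0.0012,0],[0.02,0,0,0,0],[0.03,0,0,0,0],[0.034,0,0,0,0],[0.04,0,0,0,0],[0.05,0,0,0,0],[0.055,0,0,0,0],[0.055,0,0,0,0]]'
python3 -m pendant '[[0.055,0,0,-0.01,0],[0.055,0,0,-0.02,0],[0.055,0,0,-0.025,0],[0.055,0,0,-0.025,0],[0.055,0,0,-0.02,0],[0.055,0,0,-0.01,0],[0.055,0,0,0,0]]'
python3 -c "
from h import *
need(KNOB,.2,-14.9)"
```

```text
t: 10.23
eef_pos: [0.5518, 0.1127, 0.2644]
tool_rot: [-0.0, 0.793, 0.61, -0.0]
contact_force: [-1.2, 0.2, 1.0]
gripper_width: 0.644
grasp_force: 0.0
t: 10.82
eef_pos: [0.5525, 0.1131, 0.3774]
tool_rot: [0.001, 0.793, 0.609, 0.002]
contact_force: [0.2, -0.0, -0.0]
gripper_width: 0.645
grasp_force: 0.0
t 10.82 shift mm [101.4  -1.   22.6] yaw -0.0 F [ 0.2 -0.  -0. ] grip 0.645 0.0 tilt [ 0.0049  0.001  -1.    ]
```

```bash
python3 -m pendant '[[0.055,0.01,0,0,0],[0.055,0.02,0,0.005,0],[0.055,0.025,0,0.008,0],[0.055,0.023,-0.001,0.008,0],[0.055,0.015,0,0.002,0],[0.055,0.008,0,0,0],[0.055,0,0,0,0],[0.055,0,0,0,0]]'
python3 - <<'E'
from h import *
need(KNOB,.119,-14.9)
im=[]
from scipy.optimize import least_squares as ls
for c in("side","top"):
    p,d=bot.read_camera(c);X=cloud(c,d);x,y,z=X[...,0],X[...,1],X[...,2];H,S,V=cv2.split(cv2.cvtColor(p,cv2.COLOR_BGR2HSV))
    m=((H<8)|(H>172))&(S>150)&(np.hypot(x-.5785,y-.2115)<.03)
    if m.sum()>10:
        s=m&(z<.122);P=X[s][:,:2];f=ls(lambda k:np.hypot(*(P-k).T)-.013,[.5785,.2115],loss="soft_l1",f_scale=.001);v,u=np.nonzero(m)
        print(c,m.sum(),f.x.round(4),z[m].max(),ray(c,(u.mean(),v.mean()),.114))
    b=(H>100)&(H<130)&(S>120)&(np.hypot(x-.553,y-.115)<.03)&(z>.1);print("cap",b.sum(),X[b].mean(0),z[b].max() if b.any() else 0)
    im.append(p)
cv2.imwrite("pics/a3.png",np.hstack([cv2.resize(k,(400,300),interpolation=2) for k in(im[0][80:200,190:350],im[1][100:220,130:290])]))
E
```

```text
t: 11.48
eef_pos: [0.5768, 0.2102, 0.3512]
tool_rot: [0.0, 0.793, 0.61, -0.001]
contact_force: [-0.3, -0.7, 0.5]
gripper_width: 0.643
grasp_force: 0.0
t 11.48 shift mm [ 1.9  1.4 77.2] yaw 0.02 F [-0.3 -0.7  0.5] grip 0.643 0.0 tilt [-7.e-04 -8.e-04 -1.e+00]
side 60 [0.5756 0.2134] 0.12751152059229975 [0.57759563 0.21023746 0.114     ]
cap 59 [0.55203836 0.11065203 0.12121576] 0.12927546331881137
cap 17 [0.55612907 0.11034202 0.12529795] 0.130864277807521
```

View pics/a3.png

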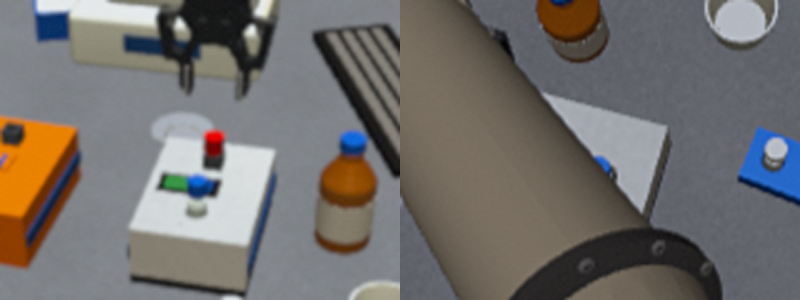

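The vial stands fully home (cap at (198,187) in the side crop, cap top at about 0.127). The shutter is closed and the gripper is above the red knob at (214,143). Now I'll descend onto it.

```bash
python3 -m pendant '[[0.055,0.0015,0.0005,0.01,0],[0.055,0,0,0.02,0],[0.055,0,0,0.02,0],[0.055,0,0,0.015,0],[0.055,0,0,0.007,0],[0.055,0,0,0.003,0],[0.055,0,0,0,0],[0.035,0,0,0,0],[0.035,0,0,0,0],[0.035,0,0,0,0]]' 30
python3 -m pendant '[[0.03,0,0,0,0],[0.022,0,0,0,0],[0.022,0,0,0,0],[0.022,0,0,0,0]]' 30
python3 -c "
from h import *
need(KNOB,.119,-14.9)"
```

```text
t: 12.42
eef_pos: [0.578, 0.212, 0.2775]
tool_rot: [0.0, 0.793, 0.609, 0.001]
contact_force: [0.1, 0.6, -0.0]
gripper_width: 0.409
grasp_force: 0.0
t: 12.75
eef_pos: [0.5779, 0.212, 0.2772]
tool_rot: [0.0, 0.793, 0.609, 0.0]
contact_force: [-1.4, -0.6, 5.3]
gripper_width: 0.287
grasp_force: 29.4
t 12.75 shift mm [-0.4  0.6  3.3] yaw 0.0 F [-1.4 -0.6  5.3] grip 0.287 29.4 tilt [ 1.e-03  2.e-04 -1.e+00]
```

```bash
python3 -m pendant '[[0.022,0,0,-0.001,0],[0.022,0,0,-0.002,0],[0.022,0,0,-0.003,0],[0.022,0,0,-0.003,0],[0.022,0,0,-0.003,0],[0.022,0,0,0,0]]' 40
python3 -m pendant '[[0.022,0,0,-0.004,0],[0.022,0,0,-0.004,0],[0.022,0,0,-0.004,0],[0.022,0,0,-0.002,0],[0.022,0,0,0,0]]'
```

```text
t: 13.25
eef_pos: [0.5778, 0.2119, 0.2891]
tool_rot: [0.0, 0.793, 0.609, 0.0]
contact_force: [1.0, -0.2, -0.7]
gripper_width: 0.287
grasp_force: 39.3
t: 13.67
eef_pos: [0.5779, 0.212, 0.3033]
tool_rot: [0.0, 0.793, 0.609, 0.001]
contact_force: [1.5, -0.2, -1.2]
gripper_width: 0.285
grasp_force: 39.3
```

```bash
python3 -m pendant '[[0.022,0,0.0004,-0.003,0],[0.022,0,0,-0.004,0],[0.022,0,0,-0.003,0],[0.022,0,0,-0.002,0],[0.022,0,0,-0.001,0],[0.022,0,0,0,0],[0.022,0,0,0,0]]'
python3 - <<'E'
from h import *
im,_=bot.read_camera("side")
X=cloud("side",_)
H,S,V=cv2.split(cv2.cvtColor(im,cv2.COLOR_BGR2HSV))
m=((H<8)|(H>172))&(S>150)&(np.hypot(X[...,0]-.578,X[...,1]-.2)<.04)
v,u=np.nonzero(m);print(m.sum(),X[m][:,2].min(),X[m][:,2].max(),v.min(),v.max())
cv2.imwrite("pics/a4.png",cv2.resize(im[100:190,215:335],(800,600),interpolation=2))
E
```

```text
t: 14.25
eef_pos: [0.578, 0.2117, 0.3155]
tool_rot: [0.0, 0.793, 0.609, -0.0]
contact_force: [0.2, -0.3, -0.9]
gripper_width: 0.292
grasp_force: 39.3
67 0.14030727550779598 0.17021476488079215 122 131
```

View pics/a4.png

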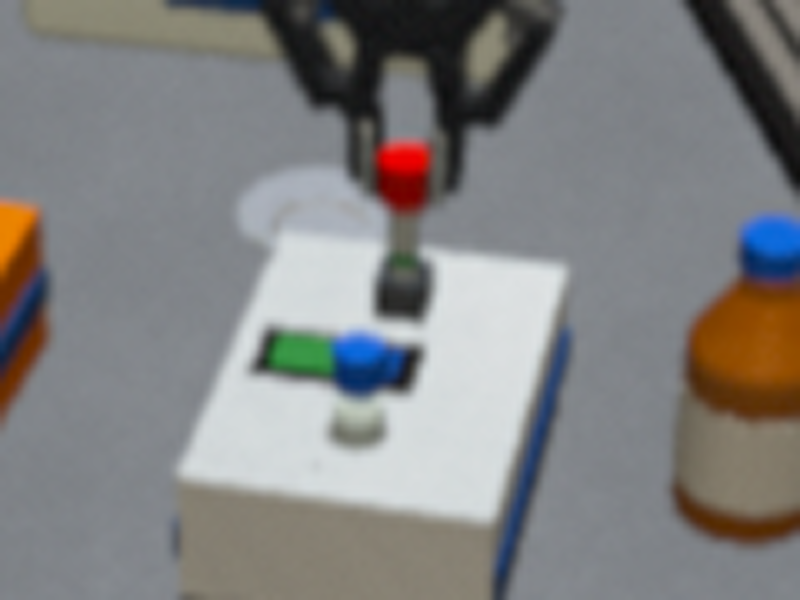

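The rod is raised about 38 mm. The knob is gripped at (405,175), the green ring is clear of the collar at (403,262), and no red ring shows below it. The vial is home at (358,390), and side force is near zero. Handing in.

```bash
python3 -c "
from station import bot
print(bot.hand_in())"
```

```text
the job is handed in; nothing more can be done
None
```

I lowered the blue-capped vial fully into the white photometer's well and let go of it with the shutter closed, then handed the job in still gripping the red knob, with the rod raised about 38 mm and only the green ring showing.

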